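Open the laptop's memory bay

TASK

The laptop lies bottom side up on the help-desk table. Press its snap tab all the way in, then push the released memory cover along its track until the memory bay is completely uncovered, and leave the cover lying flat in the track. Do not pick up or lift the cover, and leave everything else where it is.

Things in the scene. Friction and masses are not known exactly. Their poses are not given: they have to be found in the camera images.
- laptop: Dark laptop, closed, bottom side up, fixed to the table: 230 mm along its x, 330 mm along y, 26 mm thick. Origin at the centre of its underside; z up. Sunk 6 mm into its top face is a straight track along y: 73 mm wide (x -36.5 to +36.5 mm), y = -105 to +80 mm, floor 20 mm above the table, ends closed. The cover sits at its -y end, over the memory bay; its +y half is empty.
- bay (a point): Centre of the memory bay's mouth, on the track's floor (laptop x = 0, y = -64 mm, 20 mm above the table). The bay is a rectangular pocket, 50 mm (x) by 68 mm (y: -98 to -30 mm) and 9 mm deep, hidden under the seated cover; it holds the memory boards.
- tab (a joint): Travel of the snap tab, straight down: 0 = standing out (locked), 0.007 m = fully in. Yields at about 3 N and stays where it is left (no return spring). Only when it is at least 6.2 mm in does the cover pass over it.
- tab_top (a point): Centre of the top of the snap tab's press pad: ribbed grey block, 26 mm (laptop x) by 24 mm (y), beside the track on the laptop's -x side. Standing out, its top is 8 mm above the laptop's top face (34 mm above the table); fully in, 1 mm. A cross bar of the same part, 7 mm thick, stands in the track before the cover's +y edge and sinks with the pad.
- cover: Loose grey cover plate, 70 mm (x) by 80 mm (y) by 4 mm thick, about 60 g, its axes parallel to the laptop's. Origin at the centre of its underside; seated, at laptop y = -64 mm, on the track's floor. It leaves its seat along laptop +y: the bay is uncovered after 74 mm of travel, and the track's closed end stops it after 104 mm. It slides with less than 1 N.
- cover_ridge (a point): Middle of the top of the ridge on the cover: 50 mm long along x, 8 mm thick in y, rising 12 mm above the cover's upper face, 12 mm to the -y side of the cover's middle. To its -y side 24 mm of flat plate, 2 mm lower than the laptop's top face.
- screwdriver: Screwdriver, 150 mm long, lying along y on the laptop's +x half; to be left alone.
- dish: Small steel dish, 52 mm across, 18 mm high, on the laptop's -x, +y corner; origin at the centre of its underside. To be left alone.
- spray_can: Upright spray can, 66 mm across, 190 mm high, on the table past the laptop's -y end; origin at the centre of its underside. To be left alone.
- phone: Phone, 150 x 72 x 8 mm, on the table past the laptop's +y end; origin at the centre of its underside. To be left alone.
There are look-alikes about, which are no part of the job. What is meant by the cover is not green or yellow, and is the smaller of those in its own colour.

How it is judged (in metres and radians):
On the way, in this order (a step that is already met when the one before it is completed fails the run):
1. the snap tab is pressed in while the cover is still on its seat (value of joint tab above 0.0062 m and y of cover in the frame of laptop below -0.055 m), for 0.1 s.
2. the cover is pushed along the track until the bay is uncovered (y of cover in the frame of laptop above 0.011 m and z of cover in the frame of laptop between 0.016 and 0.024 m and angle between cover's own z axis and vertical below 0.06 rad), for 0.2 s.
At the end, for the whole second after the job is handed in: The snap tab is in (at least 5.8 mm), and the cover rests flat in the track (within 8 mm of its centre line, 4 mm of its height, 0.06 rad of level), at least 75 mm from where it was seated (its origin beyond laptop y = +11 mm), not moving (all of step 2 and value of joint tab above 0.0058 m and x of cover in the frame of laptop between -0.008 and 0.008 m and linear speed of cover below 0.01 m/s); the robot touches nothing.
It fails at once if the cover is lifted (12 mm or more) or tipped (0.3 rad) (z of cover in the frame of laptop above 0.032 m or angle between cover's own z axis and vertical above 0.3 rad).
It fails at once if a bystander is moved by more than 20 mm (distance of any of screwdriver, dish, spray_can, phone from where it was at the start of the episode above 0.02 m).
It also fails if it takes over 40 s, if anything falls off the work surface, if the arm or the gripper's body presses on something with over 40 N, if the wrist force passes 120 N, or if a joint passes its speed limit or range.

ROBOT

A 6-joint arm with a two-finger parallel gripper is mounted at the origin on the work surface. World frame = base frame: x ahead of the robot, y to its left, z up, the work surface at z = 0. Lengths are in m, angles in degrees, forces in N, time in s.
With the tool pointing down it reaches from about 0.375 to 0.9 m from the base axis. Payload 3.1 kg.
Tool frame: the origin (TCP) lies between the finger pads; the fingertips stand 22 mm ahead of it and the grasp point (between the pads) lies 3 mm ahead of it (bot.tip_extent is the distance from the TCP to the fingertips, in m); y points along the fingers, z is the direction in which the jaws open and shut, and the axes are right-handed (so a half turn about y gives the same grasp; the last joint's range is limited). The gripper opens to 87 mm and grips with 3 to 60 N. Pads are 19 mm wide; open, the fingers measure 117 mm over their backs; the gripper's body (75 mm by 190 mm) begins 51 mm behind the grasp point.
Start: joints at [-75.43, 30.224, 82.088, -0, 67.689, -10.227], TCP at [0.262, -0.567, 0.245] pointing down, gripper open.
Joint ranges: [-176.69, 176.69], [-43.24, 126.21], [12.49, 139.97], [-82, 262], [0, 151.66], [-163.58, 163.58]. Speed limits (degrees/s): [159.86, 159.86, 180, 180, 180, 180].

INTERFACE

Orientations are given as a 3x3 rotation matrix whose columns are the frame's x, y, z axes.
In Python, from rig import bot, eyes, models gives the robot as it stands. The module is installed in compiled form; this text tells all that it offers.
- The arm moves only by the tool arm_command, never from a script. Its arguments are lists of equal length, an entry for each row: "translation": the shift along the tool's x, y, z each as a share of 0.08 m, from -1 to 1, a list of three; "rotation": the turn, a rotation vector about the tool's x, y, z each as a share of 60 degrees, from -1 to 1, a list of three; "grip": the closure, from -1 (fully open) to 1 (shut), so that 0 is half open. In form: {"translation": [[x, y, z], ...], "rotation": [[rx, ry, rz], ...], "grip": [grip, ...]}. A call has 1 to 5 rows; each row is the pose to reach, as a shift and turn from the pose commanded when the call began, along the tool's axes at that moment; what a row does not reach only later rows make up. A row lasts 1/10 s, in which the tool goes at most 50 mm and 8.59 degrees, less where a joint would pass 70% of its speed; a pose out of reach is approached as far as the arm can. A call with a number of a shift or a turn outside -1 to 1 is refused whole. A call with a gripper value outside its range is refused whole. The fingers move at their own pace and stop on an object; the grip force is fixed at half the most. Time passes only in rows, so rows that repeat a pose let the fingers close. It gives the time, the measured TCP pose, the force and the opening at its end, in the units of the state.
- bot.read_state(): the state, without advancing time (a new reading comes with each control period).
- eyes.capture(name): name is "side" or "top"; returns a dict with "image" (384x512x3 uint8, blue, green, red), "mtx" (3x3 intrinsics, pixels), "dist_coeffs" ([k1, k2, p1, p2, k3] as OpenCV has them; the pictures are not rectified), "rvec" (rotation vector, rad) and "tvec" (3), from world to camera coordinates, as OpenCV has them. Camera axes: x right, y down, z forward; pixel columns grow to the right and rows downward; lengths in m; the calibration is good to about 2 mm. A picture is of the moment at which its call begins. There is no depth.
- bot.hand_in(): hands the job in, once; it reports no verdict.
Trained networks look in the newest picture that a camera, given by its name, has taken for a name from the list of things; names that differ only in an ending like _2 or _b are one class to them, and where a whole thing is asked for, a point or a joint stands for the part that bears it (a point fixed in the world has none). Each returns a list of dicts, best first, with "conf" (0 to 1); they miss things now and then, are a little off and sometimes report something else, mostly with a low value. They report only what shows in the picture. A call takes as long as a camera call. They do not tell look-alikes from the thing itself.
- models.recognise(camera, thing): "extent" ([left, top, right, bottom] as shares, 0 to 1, of the picture: columns of its width, rows of its height, round what is visible of it).
- models.spot_point(camera, thing): "point" ([column, row] as shares, 0 to 1, of the picture: columns of its width, rows of its height: a listed point, or the origin of a listed thing).
The state is a dict: "time_s": time; "joint_positions": joint angles; "qvel": joint speeds; "tau": joint torques, N m; "position": TCP position; "tcp_rot": TCP orientation; "force": force on the tool from outside, world axes, zero at the start; "moment": the same for the moment, N m; "opening": opening from 0.0 (shut) to 1.0 (fully open).
Only numpy, scipy, OpenCV 4.12 (cv2) and the standard library are available. Lean on these libraries where they do the work, as an engineer would, in place of code of your own. Each camera call takes 0.05 s, during which the arm holds its last target. There are 200 camera calls.

## Working session

There is one attempt and no reset: what is moved stays moved. The work goes in short steps, Python scripts to look and compute and a tool call to move; the robot and the scene stay as the last step left them, time stands still between calls to the robot, and variables do not carry over. Pictures are saved under pics/ and viewed, about 8 in all and at most 12, crops included, and the job is handed in when it is done.

Besides the shell and the picture viewer there is one more tool, called after ">>>" as name(argument=value, ...) on one line, values as JSON. arm_command: Moves the arm, as the interface text tells. Shift numbers are shares of 0.08 m and turn numbers shares of 60 degrees, none past 1 either way. Its arguments: {"type":"object","properties":{"translation":{"type":"array"},"rotation":{"type":"array"},"grip":{"type":"array"}},"required":["translation","rotation","grip"]}

```bash
mkdir -p pics
cat > h.py <<'E'
import numpy as np, cv2
from rig import bot, eyes, models
def cap(n):
    c=eyes.capture(n); return c
def ray(c,px):
    u=cv2.undistortPoints(np.array([[px]],float),c['mtx'],np.array(c['dist_coeffs'],float)).ravel()
    R=cv2.Rodrigues(np.array(c['rvec'],float))[0]; t=np.array(c['tvec'],float).ravel()
    return -R.T@t, R.T@np.array([u[0],u[1],1])
def at_z(c,px,z):
    o,d=ray(c,px); return o+d*(z-o[2])/d[2]
def proj(c,P):
    return cv2.projectPoints(np.array(P,float).reshape(-1,3),np.array(c['rvec'],float),np.array(c['tvec'],float),c['mtx'],np.array(c['dist_coeffs'],float))[0].reshape(-1,2)
E
python3 - <<'E'
from h import *
np.set_printoptions(precision=4,suppress=True)
zs=dict(laptop=0,bay=.02,tab_top=.034,cover=.02,cover_ridge=.036,screwdriver=.03,dish=.026,spray_can=0,phone=0)
ims=[]
for n in('top','side'):
    c=cap(n); cv2.imwrite(f'pics/{n}0.png',c['image'])
    for k,z in zs.items():
        for r in models.spot_point(n,k)[:4]:
            px=np.array(r['point'])*[512,384]
            print(n,k,round(r['conf'],2),px.round(1),at_z(c,px,z).round(4))
print(bot.read_state()['position'],bot.read_state()['tcp_rot'],bot.read_state()['force'])
E
```

```text
top laptop 0.56 [237.3 198.1] [0.5786 0.1036 0.    ]
top laptop 0.45 [195.4 218.2] [0.5249 0.2086 0.    ]
top bay 0.66 [263.6 199.4] [0.5761 0.037  0.02  ]
top tab_top 0.7 [242.2 222. ] [0.5192 0.0873 0.034 ]
top cover 0.97 [379.3 160.8] [ 0.6791 -0.2465  0.02  ]
top cover 0.84 [320.7 102.7] [ 0.8218 -0.0994  0.02  ]
top cover 0.8 [209.9 291.9] [0.3446 0.1628 0.02  ]
top cover 0.73 [264.7 200.2] [0.5742 0.0341 0.02  ]
top cover_ridge 0.96 [208.  293.2] [0.3445 0.1651 0.036 ]
top cover_ridge 0.77 [376.7 164.3] [ 0.6679 -0.2356  0.036 ]
top cover_ridge 0.65 [317.5  88.5] [ 0.8523 -0.0888  0.036 ]
top cover_ridge 0.6 [267.8 200. ] [0.5742 0.0266 0.036 ]
top screwdriver 0.68 [259.9 164.2] [0.6618 0.0482 0.03  ]
top screwdriver 0.48 [269.  200.8] [0.5726 0.0235 0.03  ]
top dish 0.84 [193.  217.6] [0.5263 0.2095 0.026 ]
top spray_can 0.74 [341.7 212.1] [ 0.5504 -0.1595  0.    ]
top phone 0.6 [141.2 180.3] [0.618  0.3526 0.    ]
side laptop 0.84 [243.2 219.2] [0.5801 0.0926 0.    ]
side laptop 0.73 [230.2 194.8] [0.6766 0.0182 0.    ]
side bay 0.61 [257.7 205.2] [0.5667 0.0387 0.02  ]
side 
[... 169 characters left out ...]
 0.82 [272.8 156.4] [ 0.6682 -0.2244  0.02  ]
side cover_ridge 0.85 [260.6 197.1] [0.569  0.0199 0.036 ]
side cover_ridge 0.82 [271.8 153.8] [ 0.6666 -0.2134  0.036 ]
side cover_ridge 0.77 [311.4 261.7] [0.3395 0.1706 0.036 ]
side cover_ridge 0.57 [208.1 156.9] [ 0.8328 -0.0768  0.036 ]
side screwdriver 0.66 [230.7 194.4] [0.6522 0.0492 0.03  ]
side dish 0.78 [238.  240.7] [0.5274 0.1956 0.026 ]
side dish 0.21 [241.1 220.3] [0.5649 0.1257 0.026 ]
side spray_can 0.63 [297.4 178.9] [ 0.546  -0.1736  0.    ]
side phone 0.96 [172.  270.6] [ 0.6155  0.3442 -0.    ]
[ 0.2622 -0.5673  0.2446] [[-0.9078  0.      0.4194]
 [-0.4194 -0.     -0.9078]
 [-0.     -1.      0.    ]] [-0.1896 -0.4822 -0.3342]
```

View picture.

Run:
```python
import cv2
a=cv2.imread('pics/top0.png')
cv2.imwrite('pics/t0z.png',cv2.resize(a[60:330,90:430],(755,600),interpolation=cv2.INTER_CUBIC))
b=cv2.imread('pics/side0.png')
cv2.imwrite('pics/s0z.png',cv2.resize(b[110:310,130:396],(798,600),interpolation=cv2.INTER_CUBIC))
```

```text
(no output)
```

View pics/t0z.png

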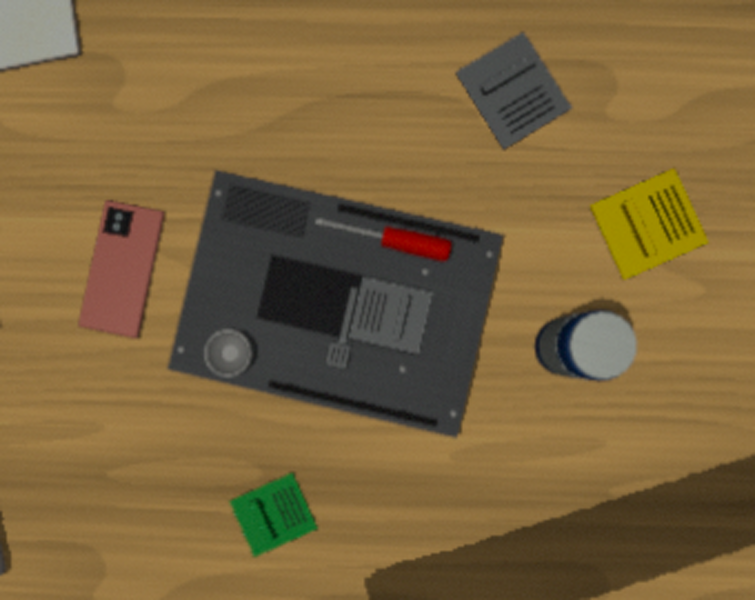

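View pics/s0z.png

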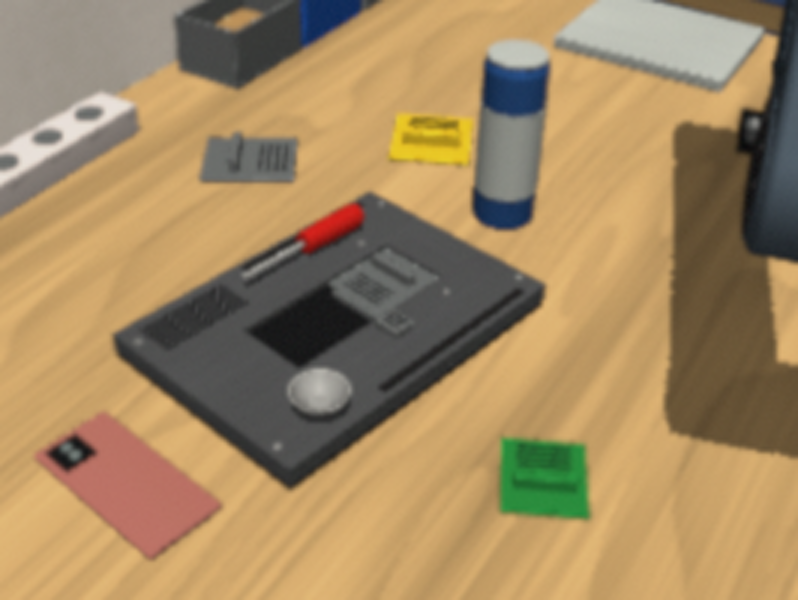

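Top view: the laptop's corners are at (215,171), (503,236), (459,436) and (169,369) in the crop. The phone is on its +y (left) side and the can on its −y (right) side.

Cover candidates in the full top picture:
- Grey plate in the track (265,200)
- Grey plate on the table (321,103)
- Yellow plate (379,161)
- Green plate (210,292)

The one meant is the grey plate in the track: it is the smaller of the two greys and sits beside the tab at (242,220). I'll fit the laptop pose from its corners and confirm with a crop.

```bash
cat >> h.py <<'E'
from scipy.optimize import least_squares
def lw(p,P):  # laptop->world
    P=np.asarray(P,float).reshape(-1,3); c,s=np.cos(p[2]),np.sin(p[2])
    return np.c_[p[0]+c*P[:,0]-s*P[:,1],p[1]+s*P[:,0]+c*P[:,1],P[:,2]]
def wl(p,P):
    P=np.asarray(P,float).reshape(-1,3)-[p[0],p[1],0]; c,s=np.cos(p[2]),np.sin(p[2])
    return np.c_[c*P[:,0]+s*P[:,1],-s*P[:,0]+c*P[:,1],P[:,2]]
E
python3 - <<'E'
from h import *
np.set_printoptions(precision=4,suppress=True)
C=[[.115,.165,.026],[.115,-.165,.026],[-.115,-.165,.026],[-.115,.165,.026]]
T=np.array([[215,171],[503,236],[459,436],[169,369]])/2.2206+[90,60]
S=np.array([[117,340],[371,193],[544,285],[290,474]])/3+[130,110]
ct,cs=cap('top'),cap('side')
ft=lambda p:(proj(ct,lw(p,C))-T).ravel()
fs=lambda p:(proj(cs,lw(p,C))-S).ravel()
p0=[.58,.1,-.2]
for f in(ft,fs,lambda p:np.r_[ft(p),fs(p)]):
    r=least_squares(f,p0); print(r.x,np.degrees(r.x[2]),r.fun.round(1))
p=r.x; np.save('lap.npy',p)
for k,P in dict(tab=[-.0495,0,.034],ridge=[0,-.076,.036]).items(): print(k,lw(p,P))
print('net tab/ridge in laptop',wl(p,[[.5192,.0873,.034],[.5159,.0966,.034],[.5742,.0266,.036],[.569,.0199,.036],[.5504,-.1595,0],[.546,-.1736,0]]))
# overlay
im=cv2.resize(ct['image'],None,fx=4,fy=4,interpolation=cv2.INTER_CUBIC)
def box(x0,x1,y0,y1,z,col):
    q=proj(ct,lw(p,[[x0,y0,z],[x1,y0,z],[x1,y1,z],[x0,y1,z]]))*4+1.5
    cv2.polylines(im,[q.round().astype(int)],True,col,1)
box(-.115,.115,-.165,.165,.026,(255,255,0)); box(-.0365,.0365,-.105,.08,.026,(0,255,0)); box(-.035,.035,-.104,-.024,.024,(0,0,255)); box(-.025,.025,-.08,-.072,.036,(255,0,255))
u=proj(ct,lw(p,[0,0,.026]))[0]*4
x,y=u.astype(int); cv2.imwrite('pics/ov.png',im[y-290:y+290,x-350:x+350])
E
```

```text
[ 0.5825  0.0926 -0.1966] -11.264934983535438 [ 0.2 -0.3  0.4 -1.  -0.3  0.8 -0.3  0.5]
[ 0.5775  0.1005 -0.1932] -11.067488835569732 [-1.7 -0.9 -0.4 -0.1  1.2  0.3  0.7  0. ]
[ 0.5812  0.0948 -0.195 ] -11.170360849940813 [-0.8  0.3 -0.6 -0.6 -1.1  1.2 -1.2  1.1 -1.2 -2.6 -0.3 -1.3  1.  -1.
  0.7 -2.2]
tab [[0.5326 0.1044 0.034 ]]
ridge [[0.5665 0.0202 0.036 ]]
net tab/ridge in laptop [[-0.0594 -0.0194  0.034 ]
 [-0.0644 -0.0109  0.034 ]
 [ 0.0063 -0.0683  0.036 ]
 [ 0.0025 -0.0758  0.036 ]
 [ 0.019  -0.2554  0.    ]
 [ 0.0175 -0.2701  0.    ]]
```

View pics/ov.png

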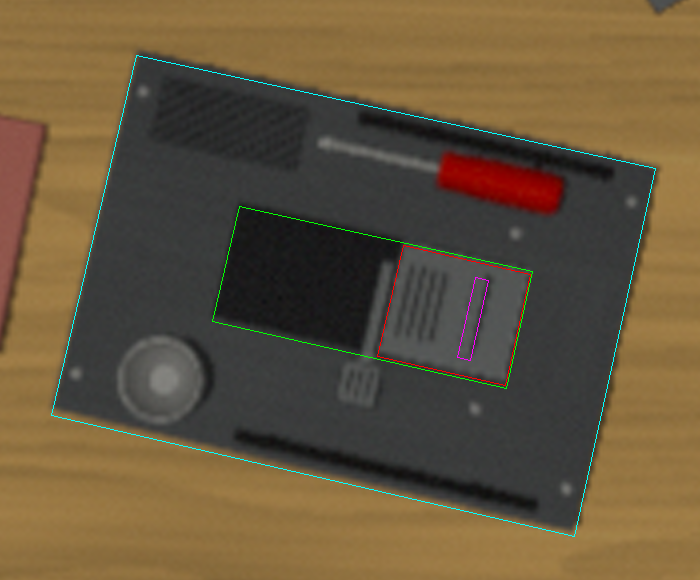

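The overlay puts the cover outline (red), the track (green) and the ridge on the grey plate in the track, which confirms that plate as the cover: 70×80 mm, beside the tab pad at crop (358,384). Next I'll locate the pad and plan the way there.

Run:
```python
from h import *
np.set_printoptions(precision=4,suppress=True)
p=np.load('lap.npy'); ct=cap('top')
u=proj(ct,lw(p,[0,0,.026]))[0]*4; x,y=u.astype(int)
for q in [(358,384),(345,362),(380,366),(337,402),(372,407)]:
    px=(np.array(q)+[x-350,y-290]-1.5)/4
    print(q,px,wl(p,at_z(ct,px,.034)))
g=lw(p,[-.055,-.02,.1])[0]; s=bot.read_state(); R=np.array(s['tcp_rot']); print(g, R.T@(g-s['position']),s['position'])
lx=np.array([np.cos(p[2]),np.sin(p[2]),0]); a=np.degrees(np.arctan2(lx[1],lx[0])-np.arctan2(R[1,2],R[0,2])); print(a)
```

```text
(358, 384) [241.625 219.625] [[-0.0541 -0.0168  0.034 ]]
(345, 362) [238.375 214.125] [[-0.0428 -0.0061  0.034 ]]
(380, 366) [247.125 215.125] [[-0.0405 -0.0275  0.034 ]]
(337, 402) [236.375 224.125] [[-0.0676 -0.0068  0.034 ]]
(372, 407) [245.125 225.375] [[-0.0658 -0.0282  0.034 ]]
[0.5234 0.0858 0.1   ] [-0.5111  0.1446 -0.4834] [ 0.2621 -0.5673  0.2445]
54.0343633221918
```

>>> arm_command(translation=[[-0.5, 0, -0.5], [-1, 0, -1], [-1, 0, -1]], rotation=[[0, 0, 0], [0, 0, 0], [0, 0, 0]], grip=[1, 1, 1])

```text
time_s: 1.45
position: [0.3018, -0.4556, 0.2441]
tcp_rot: [[-0.907, -0.001, 0.422], [-0.422, 0.006, -0.907], [-0.001, -1.0, -0.006]]
force: [-0.6, -0.3, 0.1]
opening: 0.815
```

>>> arm_command(translation=[[-0.5, 0, -0.5], [-1, 0, -1], [-1, 0, -1]], rotation=[[0, 0, 0], [0, 0, 0], [0, 0, 0]], grip=[1, 1, 1])

```text
time_s: 1.75
position: [0.3405, -0.3502, 0.2444]
tcp_rot: [[-0.906, -0.001, 0.422], [-0.422, 0.004, -0.906], [-0.0, -1.0, -0.004]]
force: [-0.2, -0.4, 0.6]
opening: 0.537
```

>>> arm_command(translation=[[-0.5, 0, -0.5], [-1, 0, -1], [-1, 0, -1]], rotation=[[0, 0, 0], [0, 0, 0], [0, 0, 0]], grip=[1, 1, 1])

```text
time_s: 2.05
position: [0.3796, -0.2453, 0.2446]
tcp_rot: [[-0.906, -0.001, 0.422], [-0.422, 0.002, -0.906], [-0.0, -1.0, -0.002]]
force: [0.2, -0.2, 0.7]
opening: 0.267
```

>>> arm_command(translation=[[-0.5, 0, -0.5], [-1, 0, -1], [-1, 0, -1]], rotation=[[0, 0, 0], [0, 0, 0], [0, 0, 0]], grip=[1, 1, 1])

```text
time_s: 2.35
position: [0.4193, -0.1401, 0.2448]
tcp_rot: [[-0.906, 0.0, 0.423], [-0.423, 0.0, -0.906], [-0.001, -1.0, -0.0]]
force: [-1.0, -0.4, 0.6]
opening: 0.032
```

>>> arm_command(translation=[[-0.5, 0, -0.5], [-1, 0, -1], [-1, 0, -1]], rotation=[[0, 0, 0], [0, 0, 0], [0, 0, 0]], grip=[1, 1, 1])

```text
time_s: 2.65
position: [0.4592, -0.0343, 0.2449]
tcp_rot: [[-0.906, 0.002, 0.423], [-0.423, -0.0, -0.906], [-0.002, -1.0, 0.001]]
force: [-0.2, -0.7, 0.1]
opening: 0.004
```

>>> arm_command(translation=[[-0.5, 0, -0.5], [-1, 0, -1], [-1, 0, -1]], rotation=[[0, 0, 0], [0, 0, 0], [0, 0, 0]], grip=[1, 1, 1])

```text
time_s: 2.95
position: [0.499, 0.0718, 0.2448]
tcp_rot: [[-0.906, 0.003, 0.422], [-0.422, 0.0, -0.906], [-0.003, -1.0, 0.001]]
force: [-0.2, -1.0, -0.1]
opening: 0.004
```

>>> arm_command(translation=[[0, 0, 0], [0, 0, 0], [0, 0, 0], [0, 0, 0], [0, 0, 0]], rotation=[[0, -0.14, 0], [0, -0.28, 0], [0, -0.42, 0], [0, -0.56, 0], [0, -0.7, 0]], grip=[1, 1, 1, 1, 1])

```text
time_s: 3.45
position: [0.4973, 0.0677, 0.2445]
tcp_rot: [[-0.389, 0.001, 0.921], [-0.921, -0.001, -0.389], [0.001, -1.0, 0.001]]
force: [-0.3, 0.6, -0.6]
opening: 0.004
```

>>> arm_command(translation=[[0, 0, 0], [0, 0, 0], [0, 0, 0]], rotation=[[0, -0.1, 0], [0, -0.2, 0], [0, -0.2, 0]], grip=[1, 1, 1])

```text
time_s: 3.75
position: [0.4972, 0.0679, 0.2445]
tcp_rot: [[-0.196, 0.0, 0.981], [-0.981, -0.001, -0.196], [0.001, -1.0, 0.001]]
force: [-0.4, -0.2, -0.2]
opening: 0.006
```

>>> arm_command(translation=[[-0.15, 0.4, 0.15], [-0.315, 0.8, 0.29], [-0.315, 1, 0.29]], rotation=[[0, 0, 0], [0, 0, 0], [0, 0, 0]], grip=[1, 1, 1])

```text
time_s: 4.05
position: [0.5256, 0.0894, 0.1625]
tcp_rot: [[-0.197, -0.0, 0.98], [-0.98, -0.0, -0.197], [0.0, -1.0, 0.0]]
force: [-0.7, 0.8, 0.4]
opening: 0.005
```

>>> arm_command(translation=[[0, 0.4, 0], [0, 0.8, 0], [0, 1, 0], [0, 1, 0]], rotation=[[0, 0, 0], [0, 0, 0], [0, 0, 0], [0, 0, 0]], grip=[1, 1, 1, 1])

```text
time_s: 4.45
position: [0.523, 0.0888, 0.0822]
tcp_rot: [[-0.197, -0.005, 0.98], [-0.98, -0.0, -0.197], [0.001, -1.0, -0.005]]
force: [-0.2, 0.2, -1.0]
opening: 0.006
```

Run:
```python
from h import *
np.set_printoptions(precision=4,suppress=True)
p=np.load('lap.npy'); s=bot.read_state()
print(wl(p,s['position']),s['force'],np.array(s['joint_positions']).round(1),bot.tip_extent)
t=cap('top')['image'];b=cap('side')
cv2.imwrite('pics/s1.png',cv2.resize(b['image'][130:290,160:360],(750,600),interpolation=cv2.INTER_CUBIC))
```

```text
[[-0.0559 -0.0171  0.0822]] [-0.2326  0.2249 -0.9888] [ -2.4  37.6 102.8  -0.   39.9   9. ] 0.022
```

View pics/s1.png

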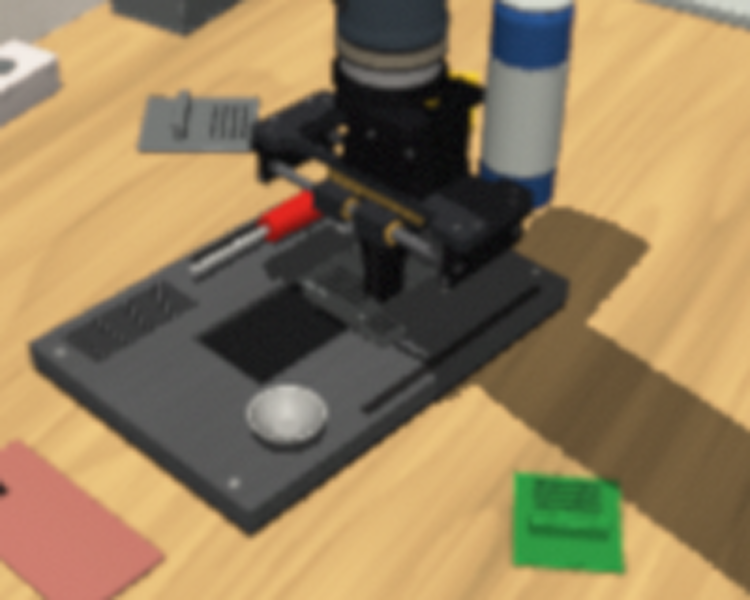

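The side view shows the closed fingertips at (385,295), directly over the pad at (380,325). The dish, screwdriver and can are all clear of the gripper. Pressing down now.

>>> arm_command(translation=[[0, 0.15, 0], [0, 0.28, 0], [0, 0.34, 0], [0, 0.38, 0], [0, 0.38, 0]], rotation=[[0, 0, 0], [0, 0, 0], [0, 0, 0], [0, 0, 0], [0, 0, 0]], grip=[1, 1, 1, 1, 1])

```text
time_s: 5.05
position: [0.5241, 0.0899, 0.0539]
tcp_rot: [[-0.194, -0.0, 0.981], [-0.981, -0.0, -0.194], [0.0, -1.0, -0.0]]
force: [0.3, -0.1, -0.6]
opening: 0.008
```

>>> arm_command(translation=[[0, 0.01, 0], [0, 0.02, 0], [0, 0.03, 0], [0, 0.03, 0]], rotation=[[0, 0, 0], [0, 0, 0], [0, 0, 0], [0, 0, 0]], grip=[1, 1, 1, 1])

```text
time_s: 5.45
position: [0.5243, 0.09, 0.0519]
tcp_rot: [[-0.194, 0.0, 0.981], [-0.981, 0.0, -0.194], [-0.0, -1.0, 0.0]]
force: [-0.3, 0.2, 3.0]
opening: 0.003
```

>>> arm_command(translation=[[0, 0.01, 0], [0, 0.02, 0], [0, 0.03, 0], [0, 0.03, 0]], rotation=[[0, 0, 0], [0, 0, 0], [0, 0, 0], [0, 0, 0]], grip=[1, 1, 1, 1])

```text
time_s: 5.85
position: [0.5243, 0.09, 0.0493]
tcp_rot: [[-0.194, 0.0, 0.981], [-0.981, 0.0, -0.194], [-0.0, -1.0, 0.0]]
force: [-0.8, 0.3, 2.8]
opening: 0.006
```

>>> arm_command(translation=[[0, 0.01, 0], [0, 0.02, 0], [0, 0.03, 0], [0, 0.03, 0]], rotation=[[0, 0, 0], [0, 0, 0], [0, 0, 0], [0, 0, 0]], grip=[1, 1, 1, 1])

```text
time_s: 6.25
position: [0.5241, 0.09, 0.0486]
tcp_rot: [[-0.194, 0.0, 0.981], [-0.981, -0.0, -0.194], [0.0, -1.0, 0.0]]
force: [-4.2, 0.0, 16.3]
opening: 0.005
```

The yield force stayed at about 3 N over the travel, then rose to 16 N with the tip at 26.6 mm, so the tab has bottomed out (nominal 27 mm). I'll lift and move behind the ridge.

>>> arm_command(translation=[[0, -0.25, 0], [0, -0.5, 0], [0.5, -0.5, 0.35], [1, -0.5, 0.69], [1, -0.5, 0.69]], rotation=[[0, 0, 0], [0, 0, 0], [0, 0, 0], [0, 0, 0], [0, 0, 0]], grip=[1, 1, 1, 1, 1])

```text
time_s: 6.75
position: [0.5675, -0.0046, 0.0875]
tcp_rot: [[-0.199, 0.007, 0.98], [-0.98, -0.003, -0.199], [0.001, -1.0, 0.008]]
force: [0.3, 1.0, -0.0]
opening: 0.006
```

Run:
```python
from h import *
np.set_printoptions(precision=4,suppress=True)
p=np.load('lap.npy'); s=bot.read_state()
print(wl(p,s['position']),s['force'])
b=cap('side')
for k in('cover_ridge','tab_top'):
    print(k,[(round(r['conf'],2),(np.array(r['point'])*[512,384]).round(1)) for r in models.spot_point('side',k)[:4]])
e=s['position']-np.array([0,0,.022]); print('tip px',proj(b,e), 'ridge',proj(b,lw(p,[0,-.076,.036])))
cv2.imwrite('pics/s2.png',cv2.resize(b['image'][140:260,180:340],(800,600),interpolation=cv2.INTER_CUBIC))
```

```text
[[ 0.0058 -0.1002  0.0875]] [ 0.3046  0.9758 -0.0399]
cover_ridge [(0.97, array([211. , 156.1])), (0.76, array([259.3, 197. ])), (0.72, array([310.9, 265. ])), (0.41, array([258.6, 204.5]))]
tab_top [(0.51, array([261. , 216.3]))]
tip px [[265.8226 184.6619]] ridge [[261.2911 197.4578]]
```

View pics/s2.png

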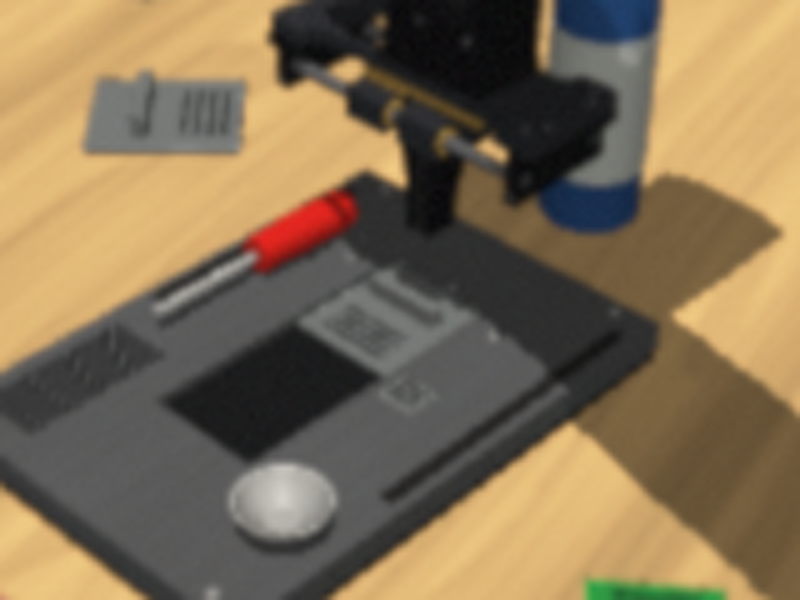

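The side view shows the tab sunk flush at (408,392), its cross bar gone from view, the cover still seated, and the fingertip at (430,228) behind the ridge at (405,298). Going down behind the ridge.

>>> arm_command(translation=[[0, 0.2, -0.06], [0, 0.38, -0.06], [0, 0.45, -0.06], [0, 0.45, -0.06]], rotation=[[0, 0, 0], [0, 0, 0], [0, 0, 0], [0, 0, 0]], grip=[1, 1, 1, 1])

```text
time_s: 7.3
position: [0.5571, 0.0026, 0.0497]
tcp_rot: [[-0.193, -0.003, 0.981], [-0.981, 0.001, -0.193], [-0.0, -1.0, -0.003]]
force: [-0.0, -0.0, 0.5]
opening: 0.002
```

>>> arm_command(translation=[[-0.06, -0.01, 0.07], [-0.16, -0.01, 0.07], [-0.28, -0.01, 0.07], [-0.4, -0.01, 0.07], [-0.5, -0.01, 0.07]], rotation=[[0, 0, 0], [0, 0, 0], [0, 0, 0], [0, 0, 0], [0, 0, 0]], grip=[1, 1, 1, 1, 1])

```text
time_s: 7.8
position: [0.5716, 0.0409, 0.0521]
tcp_rot: [[-0.194, 0.0, 0.981], [-0.981, -0.0, -0.194], [-0.0, -1.0, 0.001]]
force: [-0.3, -0.9, 0.9]
opening: 0.005
```

```bash
cat > look.py <<'E'
from h import *
import sys
np.set_printoptions(precision=4,suppress=True)
p=np.load('lap.npy'); s=bot.read_state()
print(wl(p,s['position']),s['force'])
for n in('side','top'):
    b=cap(n)
    for k,z in(('cover',.02),('cover_ridge',.036),('screwdriver',.03),('dish',.026),('spray_can',0),('phone',0)):
        for r in models.spot_point(n,k)[:4]:
            px=np.array(r['point'])*[512,384]; w=at_z(b,px,z); l=wl(p,w)[0]
            if 'cover' not in k or (abs(l[0])<.03 and abs(l[1])<.12): print(n,k,round(r['conf'],2),px.round(1),'world',w,'lap',l)
    if n=='side': cv2.imwrite(f'pics/{sys.argv[1]}.png',cv2.resize(b['image'][140:260,180:340],(800,600),interpolation=cv2.INTER_CUBIC))
    else: cv2.imwrite(f'pics/{sys.argv[1]}t.png',cv2.resize(b['image'][130:270,160:340],(771,600),interpolation=cv2.INTER_CUBIC))
E
python3 look.py s3
```

```text
[[ 0.001  -0.0547  0.0521]] [-0.3253 -0.8857  0.8866]
side cover 0.7 [249.1 208.6] world [0.5786 0.0651 0.02  ] lap [ 0.0032 -0.0296  0.02  ]
side cover_ridge 0.73 [253.2 200.1] world [0.579  0.0435 0.036 ] lap [ 0.0077 -0.0507  0.036 ]
side screwdriver 0.64 [229.8 193.1] world [0.6581 0.0455 0.03  ] lap [ 0.0849 -0.0334  0.03  ]
side dish 0.64 [236.7 243. ] world [0.5254 0.2042 0.026 ] lap [-0.0759  0.0965  0.026 ]
side spray_can 0.94 [297.6 179.5] world [ 0.5439 -0.1709  0.    ] lap [ 0.0149 -0.2679  0.    ]
side spray_can 0.24 [251.1 202.9] world [0.6021 0.0175 0.    ] lap [ 0.0354 -0.0718  0.    ]
side phone 0.65 [176.2 270.6] world [0.6072 0.3387 0.    ] lap [-0.0217  0.2443  0.    ]
top screwdriver 0.42 [262.9 169.6] world [0.6486 0.0404 0.03  ] lap [ 0.0767 -0.0403  0.03  ]
top dish 0.55 [194.1 218.4] world [0.5245 0.2068 0.026 ] lap [-0.0773  0.0989  0.026 ]
top spray_can 0.61 [344.3 212. ] world [ 0.5508 -0.166   0.    ] lap [ 0.0207 -0.2617  0.    ]
top phone 0.71 [142.4 182.3] world [0.6129 0.3493 0.    ] lap [-0.0182  0.2559  0.    ]
```

View pics/s3.png

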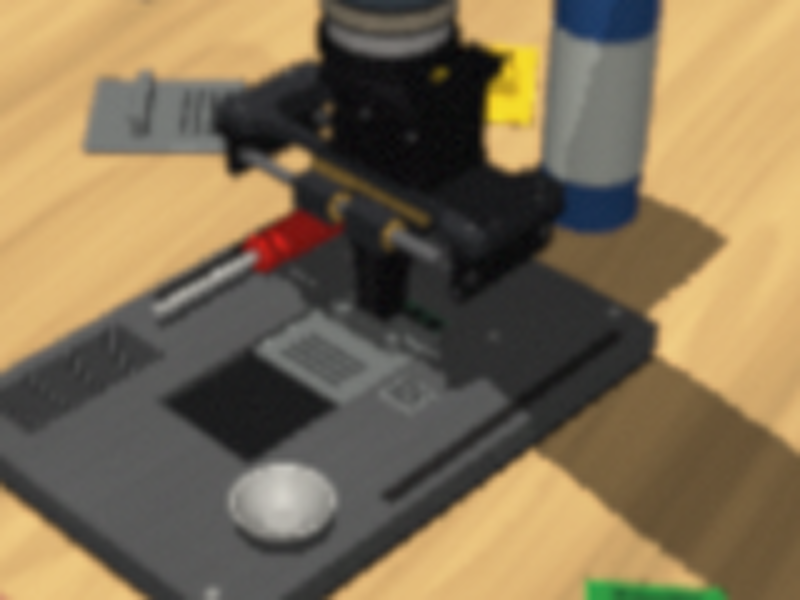

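The cover has slid about 34 mm, lies flat, and the green memory board is starting to show at (425,318). Pushing on about 56 mm, slowing towards the end.

>>> arm_command(translation=[[-0.12, 0, 0], [-0.27, 0, 0], [-0.42, 0, 0], [-0.55, 0, 0], [-0.62, 0, 0]], rotation=[[0, 0, 0], [0, 0, 0], [0, 0, 0], [0, 0, 0], [0, 0, 0]], grip=[1, 1, 1, 1, 1])

```text
time_s: 9.0
position: [0.5812, 0.0901, 0.0518]
tcp_rot: [[-0.193, 0.0, 0.981], [-0.981, 0.0, -0.193], [-0.0, -1.0, 0.0]]
force: [-0.5, -1.2, -0.2]
opening: 0.006
```

>>> arm_command(translation=[[-0.05, 0, 0], [-0.08, 0, 0], [-0.08, 0, 0], [-0.08, 0, 0]], rotation=[[0, 0, 0], [0, 0, 0], [0, 0, 0], [0, 0, 0]], grip=[1, 1, 1, 1])

```text
time_s: 9.4
position: [0.5823, 0.0946, 0.0517]
tcp_rot: [[-0.195, -0.0, 0.981], [-0.981, 0.0, -0.195], [-0.0, -1.0, -0.0]]
force: [1.4, 0.1, -0.7]
opening: 0.005
```

>>> arm_command(translation=[[0.1, 0, 0], [0.2, 0, 0], [0.2, -0.5, 0], [0.2, -1, 0]], rotation=[[0, 0, 0], [0, 0, 0], [0, 0, 0], [0, 0, 0]], grip=[1, 1, 1, 1])

```text
time_s: 9.8
position: [0.5777, 0.0777, 0.131]
tcp_rot: [[-0.196, -0.005, 0.981], [-0.981, 0.0, -0.196], [0.001, -1.0, -0.005]]
force: [-0.0, -0.1, 0.2]
opening: 0.004
```

>>> arm_command(translation=[[0.3, -0.4, -0.4], [0.7, -0.8, -0.8], [1, -1, -1], [1, -1, -1]], rotation=[[0, 0, 0], [0, 0, 0], [0, 0, 0], [0, 0, 0]], grip=[1, 1, 1, 1])

```text
time_s: 10.2
position: [0.4828, 0.0138, 0.2141]
tcp_rot: [[-0.198, 0.001, 0.98], [-0.98, -0.001, -0.198], [0.001, -1.0, 0.002]]
force: [0.4, 0.0, -0.5]
opening: 0.004
```

```bash
python3 look.py s4
python3 - <<'E'
import cv2,numpy as np
a=cv2.imread('pics/s4.png');b=cv2.imread('pics/s4t.png')
cv2.imwrite('pics/s4b.png',np.hstack([cv2.resize(a,(400,300)),cv2.resize(b,(385,300))]))
E
```

```text
[[-0.0809 -0.0985  0.2141]] [ 0.36    0.0033 -0.4522]
side cover 0.66 [238.9 218.7] world [0.5776 0.1173 0.02  ] lap [-0.0079  0.0214  0.02  ]
side cover_ridge 0.93 [235.9 209.6] world [0.5952 0.1058 0.036 ] lap [0.0116 0.0135 0.036 ]
side screwdriver 0.54 [230.7 195.2] world [0.6499 0.0524 0.03  ] lap [ 0.0756 -0.0282  0.03  ]
side screwdriver 0.44 [170.2 268.8] world [0.601  0.3611 0.03  ] lap [-0.0321  0.2651  0.03  ]
side screwdriver 0.27 [233.1 216.8] world [0.5881 0.1293 0.03  ] lap [0.     0.0352 0.03  ]
side dish 0.77 [239.7 242. ] world [0.5212 0.1971 0.026 ] lap [-0.0787  0.0888  0.026 ]
side spray_can 0.71 [298.1 180.3] world [ 0.5406 -0.1675  0.    ] lap [ 0.0109 -0.2652  0.    ]
side phone 0.69 [169.8 269.8] world [0.6216 0.3452 0.    ] lap [-0.0089  0.2535  0.    ]
top cover 0.98 [231.3 192.9] world [0.5902 0.1172 0.02  ] lap [0.0045 0.0237 0.02  ]
top cover_ridge 0.78 [233.8 196.9] world [0.5795 0.1094 0.036 ] lap [-0.0045  0.014   0.036 ]
top screwdriver 0.66 [262.2 168.5] world [0.6513 0.0423 0.03  ] lap [ 0.079 -0.038  0.03 ]
top screwdriver 0.57 [231.9 194. ] world [0.5868 0.1148 0.03  ] lap [0.0017 0.0207 0.03  ]
top dish 0.61 [194.5 216.6] world [0.5289 0.2059 0.026 ] lap [-0.0729  0.0989  0.026 ]
top spray_can 0.66 [342.4 215.8] world [ 0.5411 -0.1613  0.    ] lap [ 0.0103 -0.259   0.    ]
top phone 0.71 [143.4 180.1] world [0.6186 0.3469 0.    ] lap [-0.0121  0.2546  0.    ]
```

View pics/s4.png

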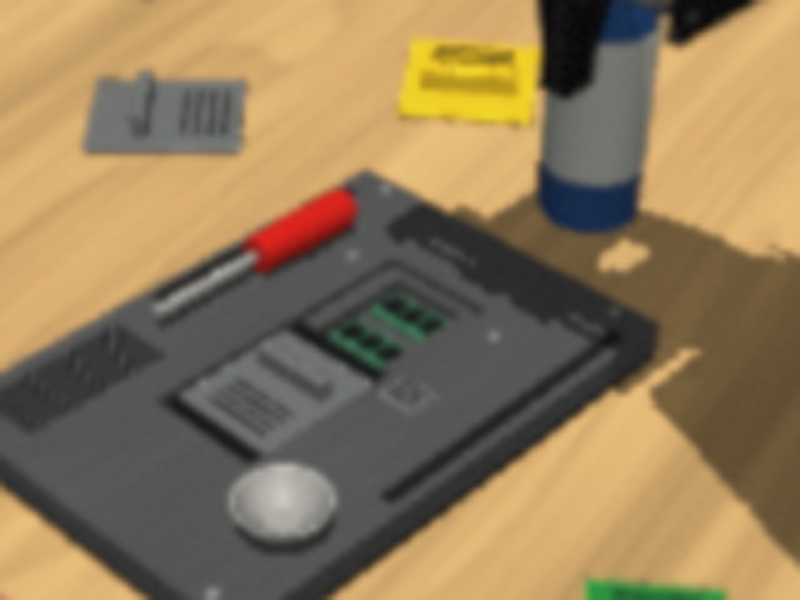

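The bay with both green boards at (390,330) is fully open. The cover lies flat in the track at (275,390) with a narrow gap to the closed end, the tab is still flush, and the dish, screwdriver and can have not moved.

```bash
python3 -c "
from rig import bot
print(bot.hand_in()); s=bot.read_state(); print(s['time_s'],s['force'])"
```

```text
the job is handed in; nothing more can be done
None
the job is handed in; nothing more can be done
```

I pressed the snap tab in with the closed fingers. I then pushed the cover by its ridge about 90 mm along the track, backed off and raised the arm clear, and handed the job in at about 10 s of robot time. No verdict was reported.

- **Tab:** the force stayed at about 3 N over the travel, then rose to 16 N with the fingertip about 26.6 mm above the table, where fully in is 27 mm. The cover was still on its seat then, and the tab looked flush in the last picture.
- **Cover:** the last picture shows it lying flat in the track with the bay and both memory boards fully open. From the finger's stopping position its origin is at about laptop y = +25 mm. The networks gave +21 mm (side camera) and +24 mm (top camera), against the +11 mm needed.
- **Where the cameras disagreed:** the networks put the cover's x at −8 mm (side) and +4.5 mm (top). That is measuring scatter, since the track leaves only about 1.5 mm of play each way. The two cameras' laptop fits also differed by up to 8 mm, so I used the combined fit.
- **Bystanders:** the network readings for the screwdriver, dish, can and phone scattered by up to about 15 mm, mostly between the two cameras. I saw no movement of the dish, screwdriver or can in the last picture. The phone was outside that crop, so for it I have only the network readings.

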